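# Build the three-step display stand on the tasting counter

### The arm

A 6-joint arm with a two-finger parallel gripper is mounted at the origin on a cart in front of the work surface, level with it; the furniture and walls round the work are solid. World frame = base frame: x ahead of the robot, y to its left, z up, the work surface at z = 0. Lengths are in mm, angles in rad, forces in N, time in s.
With the tool pointing down it reaches from about 350 to 775 mm from the base axis. Payload 7.3 kg.
Tool frame: the origin (TCP) lies between the finger pads; the fingertips stand 8 mm ahead of it and the grasp point (between the pads) lies 11 mm behind it; y points along the fingers, z is the direction in which the jaws open and shut, and the axes are right-handed (so a half turn about y gives the same grasp; the last joint's range is limited). The gripper opens to 92 mm and grips with 3 to 60 N. Pads are 19 mm wide; open, the fingers measure 130 mm over their backs; the gripper's body (75 mm by 190 mm) begins 47 mm behind the grasp point.
Start: joints at [1.19, 0.342, 1.524, -0, 1.275, -0.146], TCP at [122.124, 510.617, 234.741] pointing down, gripper open.
Joint ranges: [-2.53, 2.53], [-0.77, 2.02], [0.04, 2.7], [-1, 4.14], [0.28, 2.66], [-3.11, 3.11]. Speed limits (rad/s): [2.57, 2.57, 3.14, 3.14, 3.14, 3.14].

### API

Orientations are given as [roll, pitch, yaw] about the fixed x, y, z axes, in that order (R = Rz(yaw) Ry(pitch) Rx(roll)).
In Python, from plant import bot, vision, job gives the robot as it stands. The module is installed in compiled form; this text tells all that it offers.
- The arm moves only by the tool arm_command, never from a script. Its argument "deltas" is a list of rows, each a list of 4 numbers: the shift along the tool's x, y, z in m, then the turn about the tool's y in degrees. In form: [[x, y, z, twist], ...]. A call has 1 to 5 rows; each row shifts and turns the commanded pose from where the row before left it, along the tool's axes as they then stand; what a row does not reach is not made up. A row lasts 1/10 s, in which the tool goes at most 50 mm and 8.59 degrees, less where a joint would pass 70% of its speed; a pose out of reach is approached as far as the arm can. A call is refused whole if a number of a shift passes 0.05 or a number of a turn 8.59, either way. A call with a gripper value outside its range is refused whole. "claw" is the closure in counts, from 0 (fully open) to 255 (shut), set as the call begins (left out, the last holds). The fingers move at their own pace and stop on an object; the grip force is fixed at half the most. Time passes only in rows, so rows that do not move let the fingers close. It gives the time, the measured TCP pose, the force and the opening at its end, in the units of the state.
- bot.get_obs(): the state, without advancing time (a new reading comes with each control period).
- vision.capture(name): name is "side" or "top" or "wrist"; returns a dict with "img" (400x640x3 uint8, red, green, blue), "camera_matrix" (3x3 intrinsics, pixels), "world_to_cam" (4x4, takes a point from world to camera coordinates); the wrist camera has in their place "mount" (4x4, takes a point from camera to tool coordinates, whose origin is the TCP and whose axes are the tool frame's). Camera axes: x right, y down, z forward; pixel columns grow to the right and rows downward; lengths in mm; the calibration is good to about 2 mm. A picture is of the moment at which its call begins: read the wrist's pose just before it. There is no depth.
- job.close_job(): hands the job in, once; it reports no verdict.
Trained networks look in a picture, given as the dict that the camera call returned (one of the last four; its "shot" number tells which), for a name from the list of things; names that differ only in an ending like _2 or _b are one class to them, and where a whole thing is asked for, a point or a joint stands for the part that bears it (a point fixed in the world has none). Each returns a list of dicts, best first, with "confidence" (0 to 1); they miss things now and then, are a little off and sometimes report something else, mostly with a low value. They report only what shows in the picture. A call takes as long as a camera call. They do not tell look-alikes from the thing itself.
- vision.find_in(picture, name): "xyz" ([x, y, z] in mm, in the coordinates of the camera as it stood for that picture, good to about 4 mm: the middle of the surface that is visible of it).
- vision.regions_of(picture, name): "mask" (400x640 bool, what is visible of it).
The state is a dict: "time": time; "joint_positions": joint angles; "dq": joint speeds; "tau": joint torques, N m; "tool_pos": TCP position; "tcp_rot": TCP orientation; "contact_force": force on the tool from outside, world axes, zero at the start; "moment": the same for the moment, N m; "grip_width": finger opening in mm.
Only numpy, scipy, OpenCV 4.12 (cv2) and the standard library are available. Lean on these libraries where they do the work, as an engineer would, in place of code of your own. Each camera call takes 0.05 s, during which the arm holds its last target. There are 200 camera calls.

### The job

Build the three-step display stand, widest piece at the bottom. First slide the long pine case, without lifting it, straight back until its whole back face is against the low oak rail and it does not stick out past either end of the rail; then stand the broad wooden drum upright in the middle of the case's lid, and set the small pedestal on the drum, key downward, pressing and turning it until its key drops into the drum and its flange sits down on the brass collar. Leave the finished stack standing upright on its own, and leave the other things on the counter where they are.

Things in the scene. Friction and masses are not known exactly. Their poses are not given: they have to be found in the camera images.
- rail: low dark oak rail with brass end caps, fixed to the counter: 20 (x) x 400 (y) x 36 (z) mm. Origin under its centre, on the counter; its y axis runs along the rail and its front face (x = -10 mm) looks toward the robot. Two 4 mm thick brass feet lie behind it
- case: closed pine case with a fixed flat lid, 0.75 kg (more or less): walls 95 (x) x 270 (y) mm, from x = -48 to +47, lid 103 x 274 mm with its top at z = 94 mm, front lip 4 mm proud of the front wall. Too wide to grip. Origin under its centre; +x is its back face, which goes against the rail. Slides on the counter with up to about 9 N
- case_back_left (a point): point on the case's back face, 130 mm to the left (+y of the case) of its middle and 20 mm up; touches the rail when home
- case_back_right (a point): the same, 130 mm to the right
- drum: broad turned wooden drum with a brass collar, about 0.65 kg. Origin at the centre of its underside, z up. Foot 96 mm across, 30 mm high; on it stands the collar, 60 mm across outside, 47 mm inside, rim at z = 52 mm: grip it across the collar. In the collar is a dark insert with a cross-shaped slot, top at z = 46 mm, slot bottom at z = 36 mm
- drum_insert (a point): centre of the insert's top, 46 mm above the drum's origin. Its slot is a cross of two grooves 13 mm wide at right angles, as long as the collar is wide inside. The insert is stiff and stands in the drum at an unknown angle, not tied to the drum's axes and not reported here
- pedestal: small turned light-wood pedestal, about 0.35 kg, standing on its key. Origin at the centre of the key's underside, z up. Steel cross key from z = 0 to 14 mm: two bars 42 x 8 mm at right angles, along its x and y axes. Light wooden flange 80 mm across, z = 14 to 24 mm. Neck with two dark steel bands above, a 46 mm cylinder from z = 34 to 70 mm, top at 72 mm
- pedestal_neck (a point): middle of the neck, 52 mm above the pedestal's origin: grip here. With the key lying on top of the insert the flange is 8 mm above the collar's rim; once key and slot agree within about 0.1 rad (they repeat every 90 degrees) it drops these 8 mm, and the pedestal's origin is then 38 mm above the drum's
- label_roll: roll of white shelf labels, 61 mm across, height 42 mm; bystander, to be left where it is; origin at the centre of its underside
- vacuum_pump: white bottle pump with a black knob, 52 mm across, height 120 mm; bystander, to be left where it is; origin at the centre of its underside
- tasting_glass_0: stemmed tasting glass, 65 mm across, height 155 mm; bystander, to be left where it is; origin at the centre of its underside
- funnel: steel funnel standing on its mouth, 70 mm across, height 92 mm; bystander, to be left where it is; origin at the centre of its underside
- slate_wiper: felt wiper on a wooden block, 52 x 84 x 26 mm; bystander, to be left where it is; origin at the centre of its underside
Things that resemble listed ones, but are neither listed nor needed, are in the scene too. What is shaped like the drum but turquoise is not meant.

How it is judged:
By the outcome, as a careful person would: the job done as asked, in the order asked, and still so for the second after the job is handed in, with the robot touching nothing.
It also fails if it takes over 72 s, if anything falls off the work surface, if the arm or the gripper's body presses on something with over 40 N, if the wrist force passes 120 N, or if a joint passes its speed limit or range.

## Working session

There is one attempt and no reset: what is moved stays moved. The work goes in short steps, Python scripts to look and compute and a tool call to move; the robot and the scene stay as the last step left them, time stands still between calls to the robot, and variables do not carry over. Pictures are saved under pics/ and viewed, about 8 in all and at most 12, crops included, and the job is handed in when it is done.

Besides the shell and the picture viewer there is one more tool, called after ">>>" as a command line: name --pt "numbers of a row" for each row, then --argument value for the rest. arm_command: Moves the arm, as the interface text tells. Its arguments: {"type":"object","properties":{"deltas":{"type":"array","items":{"type":"array","items":{"type":"number"}}},"claw":{"type":"number"}},"required":["deltas"]}

```bash
mkdir -p pics; cat > h.py <<'E'
import numpy as np, cv2
from scipy.spatial.transform import Rotation as R
from plant import bot, vision, job
def T_tool(o):
    T=np.eye(4); T[:3,:3]=R.from_euler('xyz',o['tcp_rot']).as_matrix(); T[:3,3]=o['tool_pos']; return T
def cap(name):
    o=bot.get_obs(); p=vision.capture(name)
    if name=='wrist': p['c2w']=T_tool(o)@np.array(p['mount'])
    else: p['c2w']=np.linalg.inv(np.array(p['world_to_cam']))
    return p
def find(p,n,k=3):
    return [(round(d['confidence'],2),(p['c2w']@np.r_[d['xyz'],1])[:3].round(1).tolist()) for d in vision.find_in(p,n)[:k]]
def proj(p,X):
    c=np.linalg.inv(p['c2w'])@np.c_[np.atleast_2d(X),np.ones(len(np.atleast_2d(X)))].T
    u=np.array(p['camera_matrix'])@c[:3]; return (u[:2]/u[2]).T
def unproj(p,uv,z):
    uv=np.atleast_2d(uv); d=np.linalg.inv(np.array(p['camera_matrix']))@np.c_[uv,np.ones(len(uv))].T
    d=(p['c2w'][:3,:3]@d).T; c=p['c2w'][:3,3]; return c+d*((z-c[2])/d[:,2])[:,None]
def save(p,f,crop=None,s=1):
    im=p['img'] if isinstance(p,dict) else p
    if crop: a,b,c,d=crop; im=im[b:d,a:c]
    cv2.imwrite('pics/'+f,cv2.resize(im[...,::-1],None,fx=s,fy=s,interpolation=cv2.INTER_CUBIC))
E
python3 - <<'E'
from h import *
o=bot.get_obs(); print({k:np.round(v,3).tolist() for k,v in o.items()})
print(T_tool(o).round(3))
P={}
for n in ['top','side']:
    p=cap(n); P[n]=p; print(n,p['c2w'].round(2).tolist(),np.array(p['camera_matrix']).tolist())
    for t in ['rail','case','case_back_left','case_back_right','drum','drum_insert','pedestal','pedestal_neck','label_roll','vacuum_pump','tasting_glass_0','funnel','slate_wiper']:
        print(t,find(p,t))
save(np.hstack([P['top']['img']]),'top.png',None,1.25)
save(P['side'],'side.png',None,1.25)
E
```

```text
{'time': 0.0, 'joint_positions': [1.19, 0.343, 1.525, 0.0, 1.275, -0.146], 'dq': [-0.002, 0.001, -0.001, -0.0, -0.002, -0.001], 'tau': [0.001, -43.125, -24.421, 0.072, 0.056, -0.0], 'tool_pos': [121.966, 510.23, 234.051], 'tcp_rot': [-1.572, 0.0, -0.235], 'contact_force': [-0.072, 0.754, 0.314], 'moment': [0.014, 0.03, -0.01], 'grip_width': 91.83}
[[ 9.73000e-01 -1.00000e-03  2.33000e-01  1.21966e+02]
 [-2.33000e-01 -1.00000e-03  9.73000e-01  5.10230e+02]
 [-0.00000e+00 -1.00000e+00 -2.00000e-03  2.34051e+02]
 [ 0.00000e+00  0.00000e+00  0.00000e+00  1.00000e+00]]
top [[-0.14, -0.94, 0.32, 109.68], [-0.99, 0.14, -0.04, 124.46], [-0.01, -0.32, -0.95, 1320.25], [0.0, 0.0, 0.0, 1.0]] [[373.5041311634998, 0.0, 320.5665520397556], [0.0, 373.5041311634998, 192.82051509866866], [0.0, 0.0, 1.0]]
rail [(0.67, [683.7, -39.4, 30.4]), (0.53, [488.0, 353.6, 29.4])]
case [(0.81, [501.8, -59.9, 92.9])]
case_back_left [(0.79, [498.3, -62.4, 93.7]), (0.3, [487.9, -345.3, 32.9])]
case_back_right [(0.67, [497.6, -62.4, 93.6])]
drum [(0.87, [327.2, 380.7, 34.7]), (0.75, [351.6, 241.4, 28.7]), (0.72, [48
[... 771 characters left out ...]
]]
rail [(0.9, [677.2, -81.7, 28.1])]
case [(0.72, [477.4, -113.3, 76.0])]
case_back_left [(0.24, [483.8, 335.2, 30.7])]
case_back_right [(0.88, [476.9, -111.3, 79.0])]
drum [(0.92, [324.5, 360.7, 29.3]), (0.85, [486.4, 184.7, 32.3]), (0.6, [482.9, 336.6, 29.2])]
drum_insert [(0.86, [486.6, 186.3, 29.5]), (0.81, [346.0, 220.1, 29.2]), (0.69, [483.5, 332.5, 30.3])]
pedestal [(0.87, [477.4, -365.8, 33.4])]
pedestal_neck [(0.94, [479.4, -374.8, 39.9])]
label_roll [(0.73, [664.4, 380.5, 32.6])]
vacuum_pump [(0.69, [639.6, -397.5, 67.9]), (0.68, [483.8, 338.1, 30.6])]
tasting_glass_0 [(0.68, [550.7, 521.4, 113.5])]
funnel []
slate_wiper [(0.47, [696.6, 278.0, 23.8]), (0.4, [476.3, -107.3, 79.1])]
```

View pics/top.png

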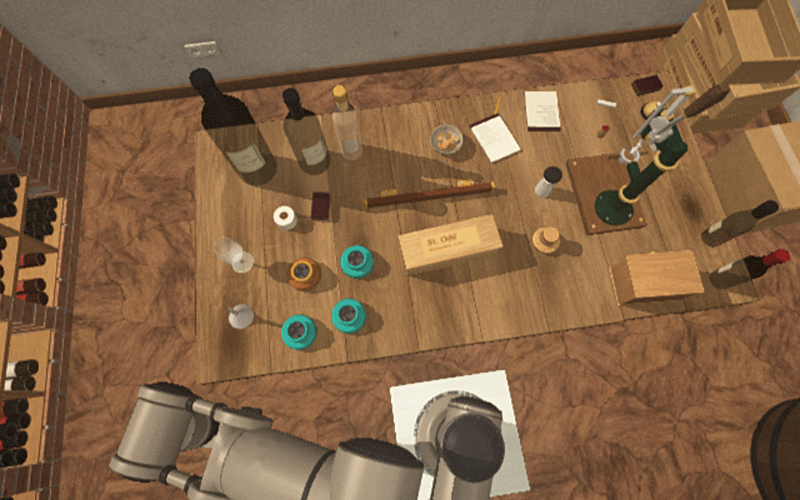

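View pics/side.png

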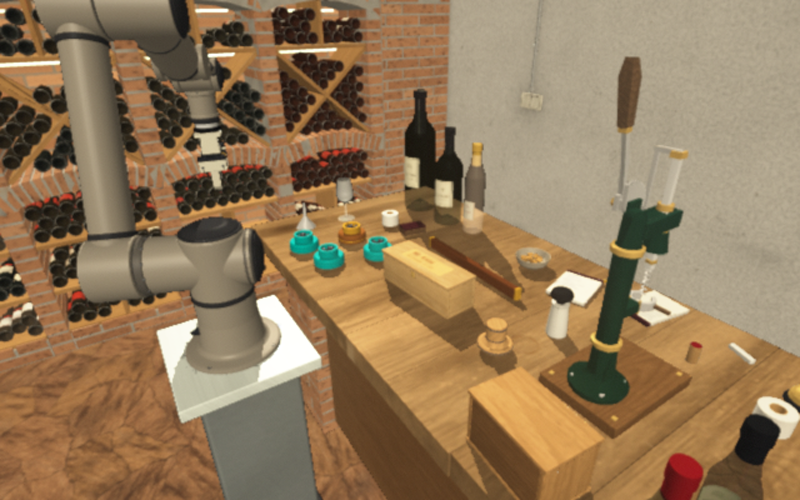

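The wooden drum is the brown/gold one at about (303,274) in the top view, world ≈ (487,354). The three turquoise ones at (357,262), (348,316) and (298,331) are look-alikes. The case is at (450,243), the rail at (430,195), and the pedestal at (546,240). Next I'll fit silhouettes.

```bash
cat >> h.py <<'E'
from scipy.optimize import minimize
def box(x0,x1,y0,y1,z0,z1): return np.array([[x,y,z] for x in(x0,x1) for y in(y0,y1) for z in(z0,z1)],float)
def cyl(r,z0,z1): a=np.linspace(0,2*np.pi,40,endpoint=False); return np.vstack([np.c_[r*np.cos(a),r*np.sin(a),0*a+z] for z in(z0,z1)])
MOD={'case':[box(-48,47,-135,135,0,94),box(-52,51,-137,137,86,94)],'rail':[box(-10,10,-200,200,0,36)],
'drum':[cyl(48,0,30),cyl(30,30,52)],'pedestal':[cyl(40,14,24),cyl(23,24,72)]}
def render(p,parts,x,y,yaw,z=0):
    c,s=np.cos(yaw),np.sin(yaw); m=np.zeros((1600,2560),np.uint8)
    for b in parts:
        w=np.c_[x+c*b[:,0]-s*b[:,1],y+s*b[:,0]+c*b[:,1],b[:,2]+z]
        cv2.fillConvexPoly(m,cv2.convexHull(((proj(p,w)+.5)*4).astype(np.int32)),1)
    return cv2.resize(m.astype(np.float32),(640,400),interpolation=cv2.INTER_AREA)
def mask_near(p,n,xyz):
    best=None
    for d in vision.regions_of(p,n):
        m=np.array(d['mask']); v,u=np.nonzero(m); e=np.hypot(*(np.array([u.mean(),v.mean()])-proj(p,xyz)[0]))
        if best is None or e<best[0]: best=(e,m,d['confidence'])
    return best
def fit(p,n,x,y,yaw=None,z=0):
    b=mask_near(p,n,[x,y,z+40])
    if b is None: return None
    m=b[1].astype(np.float32)
    def f(q):
        r=render(p,MOD[n],q[0],q[1],(q[2]*.01 if yaw is not None else 0),z); return 1-np.minimum(r,m).sum()/np.maximum(r,m).sum()
    q0=np.array([x,y]+([yaw*100] if yaw is not None else [])); best=None
    for k in range(2):
        S=np.vstack([q0]+[q0+15*np.eye(len(q0))[i]*(1 if k==0 else -.6) for i in range(len(q0))])
        r=minimize(f,q0,method='Nelder-Mead',options=dict(initial_simplex=S,xatol=.1,fatol=1e-5,maxiter=200)); q0=r.x
    q=r.x.copy()
    if yaw is not None: q[2]*=.01
    return q.round(3).tolist(),'iou',round(1-r.fun,3),'off',round(b[0],1),b[2]
E
python3 - <<'E'
from h import *
for n in ['top','side']:
    p=cap(n)
    for t,x,y,w in [('case',500,-60,0.),('rail',684,-39,0.),('drum',487,352,None),('pedestal',480,-345,None)]:
        print(n,t,fit(p,t,x,y,w))
E
```

```text
top case ([508.043, -63.909, 0.092], 'iou', np.float64(0.965), 'off', np.float64(4.3), 0.82)
top rail ([690.543, -37.256, 0.004], 'iou', np.float64(0.761), 'off', np.float64(1.9), 0.6)
top drum ([487.0, 352.0], 'iou', np.float64(0.0), 'off', np.float64(42.6), 0.85)
top pedestal ([494.936, -354.924], 'iou', np.float64(0.903), 'off', np.float64(2.7), 0.79)
side case ([509.557, -61.865, 0.093], 'iou', np.float64(0.962), 'off', np.float64(5.3), 0.8)
side rail ([686.765, -33.715, -0.013], 'iou', np.float64(0.788), 'off', np.float64(8.0), 0.72)
side drum ([498.188, 364.071], 'iou', np.float64(0.923), 'off', np.float64(3.2), 0.66)
side pedestal ([492.28, -353.161], 'iou', np.float64(0.949), 'off', np.float64(5.7), 0.64)
```

>>> arm_command --pt "0.038 0 -0.022 0" --pt "0.038 0 -0.022 0" --pt "0.038 0 -0.022 0" --pt "0.038 0 -0.022 0" --pt "0.038 0 -0.022 0" --claw 0

```text
time: 2.4
tool_pos: [282.3, 358.2, 234.9]
tcp_rot: [-1.57, -0.0, -0.234]
contact_force: [1.6, 1.7, 0.5]
grip_width: 91.8
```

>>> arm_command --pt "0.038 0 -0.022 0" --pt "0.038 0 -0.022 0" --pt "0 0 0 -6.2" --pt "0 0 0 -6.2" --pt "0 0 0 -6.3"

```text
time: 2.9
tool_pos: [345.4, 298.5, 234.7]
tcp_rot: [-1.571, -0.0, 0.095]
contact_force: [-0.2, 0.2, -0.4]
grip_width: 91.6
```

```bash
cat >> h.py <<'E'
def go(x,y,z,yaw=None):
    "remaining move: rotate first then shift in rotated frame"
    o=bot.get_obs(); T=T_tool(o); cur=np.arctan2(T[1,0],T[0,0]); yaw=cur if yaw is None else yaw
    d=np.array([x,y,z])-o['tool_pos']; c,s=np.cos(yaw),np.sin(yaw)
    print('t',round(o['time'],2),'pos',np.round(o['tool_pos'],1),'yaw',round(cur,3),'F',np.round(o['contact_force'],1),'w',round(o['grip_width'],1),
     '| shift mm x %.1f y %.1f z %.1f twist %.1f'%(d[0]*c+d[1]*s,-d[2],-d[0]*s+d[1]*c,-np.degrees(yaw-cur)))
E
python3 - <<'E'
from h import *
go(390,-70,234,0.092)
p=cap('wrist'); print(p['mount'],p['camera_matrix'])
save(p,'w0.png'); print(find(p,'drum'),find(p,'drum_insert'))
E
```

```text
t 2.9 pos [345.4 298.5 234.7] yaw 0.095 F [-0.2  0.2 -0.4] w 91.6 | shift mm x 10.6 y 0.7 z -371.0 twist 0.1
[[ 4.32181113e-04  9.50534482e-01  3.10618755e-01 -8.48057805e+01]
 [-2.56392451e-04 -3.10618669e-01  9.50534574e-01 -1.50162162e+02]
 [ 9.99999874e-01 -4.90443394e-04  1.09466344e-04 -8.66149626e-01]
 [ 0.00000000e+00  0.00000000e+00  0.00000000e+00  1.00000000e+00]] [[305.06193378   0.         318.27577648]
 [  0.         305.06193378 201.67589163]
 [  0.           0.           1.        ]]
[(0.8, [344.2, 246.3, 28.4]), (0.62, [480.4, 225.7, 31.6]), (0.57, [466.8, 354.3, 32.0])] [(0.94, [465.6, 354.6, 34.9]), (0.93, [326.8, 380.1, 33.0]), (0.75, [346.1, 246.6, 24.8])]
```

>>> arm_command --pt "0.002 0 -0.037 0" --pt "0.002 0 -0.037 0" --pt "0.002 0 -0.037 0" --pt "0.002 0 -0.037 0" --pt "0.002 0 -0.037 0"

```text
time: 3.55
tool_pos: [371.8, 114.5, 234.9]
tcp_rot: [-1.571, -0.001, 0.089]
contact_force: [0.1, 0.3, 0.1]
grip_width: 92.0
```

>>> arm_command --pt "0 0 -0.037 0" --pt "0 0 -0.037 0" --pt "0 0 -0.037 0" --pt "0 0 -0.037 0" --pt "0 0 -0.037 0"

```text
time: 4.05
tool_pos: [388.8, -70.0, 234.9]
tcp_rot: [-1.571, -0.001, 0.089]
contact_force: [0.2, -0.2, -0.0]
grip_width: 91.8
```

```bash
python3 - <<'E'
from h import *
go(410,-70,60,0.092)
p=cap('wrist'); save(p,'w1.png')
print(fit(p,'case',508,-63,.092)); print(fit(p,'rail',688,-36,0.)); 
print(find(p,'case'),find(p,'rail'))
E
```

```text
t 4.05 pos [388.8 -70.  234.9] yaw 0.089 F [ 0.2 -0.2 -0. ] w 91.8 | shift mm x 21.1 y 174.9 z -2.0 twist -0.2
([506.82, -63.329, 0.087], 'iou', np.float64(0.544), 'off', np.float64(3.2), 0.86)
([731.247, -32.812, -0.432], 'iou', np.float64(0.162), 'off', np.float64(83.6), 0.56)
[(0.89, [470.8, -66.6, 94.7])] [(0.83, [667.9, -167.8, 12.2])]
```

View pics/w1.png

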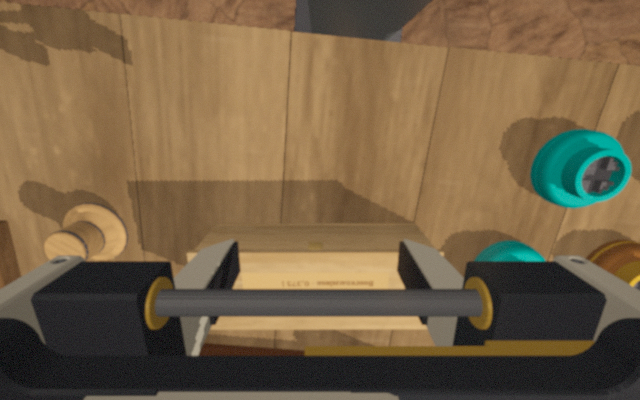

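>>> arm_command --pt "0.004 0.038 0 0" --pt "0.004 0.038 0 0" --pt "0.004 0.038 0 0" --pt "0.004 0.038 0 0" --pt "0.004 0.038 0 -0.2"

```text
time: 4.8
tool_pos: [409.0, -65.2, 43.7]
tcp_rot: [-1.571, -0.001, 0.096]
contact_force: [0.1, 0.0, 0.3]
grip_width: 91.8
```

```bash
python3 - <<'E'
from h import *
go(440,-66,44,0.092)
p=cap('top'); print(fit(p,'case',508,-63,.092)); m=mask_near(p,'rail',[688,-36,20])[1].astype(np.uint8)
c,hs,_=cv2.minAreaRect(np.argwhere(m)[:,::-1].astype(np.float32)) if 0 else cv2.minAreaRect(np.argwhere(m)[:,::-1].astype(np.float32).copy())
print(c,hs,_)
v,u=np.nonzero(m)
# upper & lower edge lines per column
cols=[(k,v[u==k].min(),v[u==k].max()) for k in range(u.min()+6,u.max()-5)]
a=np.array(cols,float)
for j in(1,2):
    f=np.polyfit(a[:,0],a[:,j],1); 
    for i in range(3):
        r=a[:,j]-np.polyval(f,a[:,0]); k=abs(r)<1.2; f=np.polyfit(a[k,0],a[k,j],1)
    uv=np.c_[[u.min(),u.max()],np.polyval(f,[u.min(),u.max()])]
    X=unproj(p,uv,36); print(k.mean(),X.round(1).tolist(),'yaw',-(X[1,0]-X[0,0])/(X[1,1]-X[0,1]))
save(p,'top2.png',(260,120,440,240),4)
E
```

```text
t 4.8 pos [409.  -65.2  43.7] yaw 0.096 F [0.1 0.  0.3] w 91.8 | shift mm x 30.8 y -0.3 z -3.7 twist 0.2
([548.487, -69.393, 0.357], 'iou', np.float64(0.201), 'off', np.float64(12.6), 0.6)
(343.238037109375, 153.5349578857422) (11.299997329711914, 104.34324645996094) 82.40535736083984
0.6739130434782609 [[691.3, 155.8, 36.0], [690.7, -237.6, 36.0]] yaw -0.0015581104773519326
0.9891304347826086 [[670.5, 158.3, 36.0], [668.2, -232.8, 36.0]] yaw -0.005907485604779216
```

View pics/top2.png

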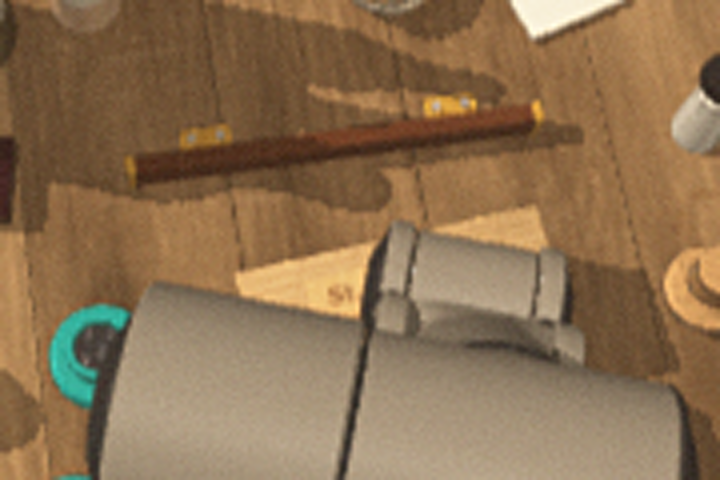

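>>> arm_command --pt "0.008 0 -0.001 0.2" --pt "0.008 0 -0.001 0" --pt "0.008 0 -0.001 0" --pt "0.006 0 0 0" --pt "0 0 0 0"

```text
time: 5.45
tool_pos: [440.2, -67.1, 45.4]
tcp_rot: [-1.572, -0.002, 0.092]
contact_force: [0.1, 0.3, -1.0]
grip_width: 92.1
```

>>> arm_command --pt "0.002 0 0 0" --pt "0.002 0 0 0" --pt "0.002 0 0 0" --pt "0.002 0 0 0"

```text
time: 5.85
tool_pos: [445.6, -66.1, 44.5]
tcp_rot: [-1.57, 0.003, 0.092]
contact_force: [-5.3, -2.1, 4.1]
grip_width: 92.0
```

>>> arm_command --pt "0.003 0.0003 0 0" --pt "0.003 0.0003 0 0" --pt "0.003 0.0003 0 0"

```text
time: 6.15
tool_pos: [454.2, -65.1, 43.6]
tcp_rot: [-1.57, 0.004, 0.092]
contact_force: [-5.4, -0.7, 4.5]
grip_width: 92.1
```

```bash
python3 - <<'E'
from h import *
p=cap('side'); q=fit(p,'case',518,-63,.092); print(q); save(p,'s1.png',(260,160,460,290),4)
E
```

```text
([519.04, -61.639, 0.08], 'iou', np.float64(0.599), 'off', np.float64(12.5), 0.67)
```

View pics/s1.png

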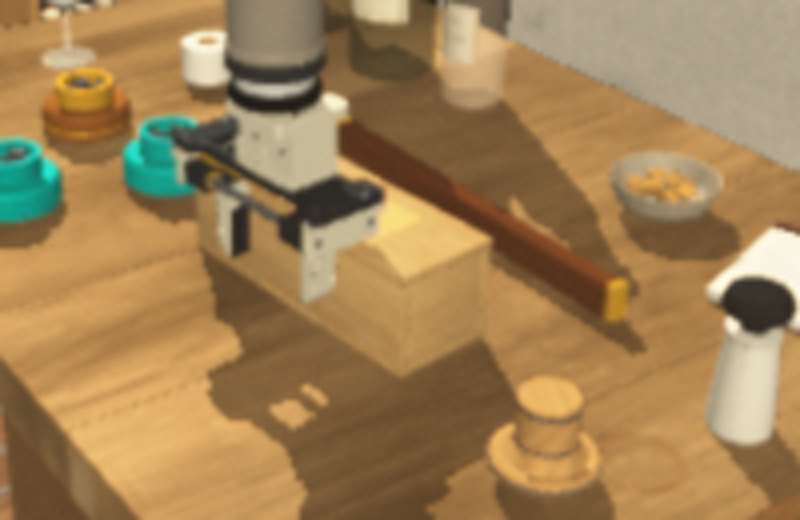

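>>> arm_command --pt "0.006 0.0002 0 0.3" --pt "0.006 0.0001 0 0.3" --pt "0.006 0.0001 0 0.3" --pt "0.006 0.0001 0 0.3" --pt "0.006 0.0001 0 0.3"

```text
time: 6.75
tool_pos: [484.6, -62.7, 43.0]
tcp_rot: [-1.57, 0.003, 0.065]
contact_force: [-6.5, 0.5, 3.9]
grip_width: 91.7
```

>>> arm_command --pt "0.006 0 0 0.4" --pt "0.006 0.0001 0 0.4" --pt "0.006 0 0 0.4" --pt "0.006 0.0001 0 0.4" --pt "0.006 0 0 0.4"

```text
time: 7.25
tool_pos: [514.5, -61.1, 42.8]
tcp_rot: [-1.57, 0.003, 0.03]
contact_force: [-5.6, -0.1, 4.2]
grip_width: 91.9
```

>>> arm_command --pt "0.006 0 0 0.4" --pt "0.006 0.0001 0 0.4" --pt "0.006 0 0 0.4" --pt "0.006 0.0001 0 0.4" --pt "0.006 0 0 0.3"

```text
time: 7.75
tool_pos: [544.6, -60.6, 42.6]
tcp_rot: [-1.57, 0.003, -0.003]
contact_force: [-6.3, -0.8, 4.8]
grip_width: 91.8
```

```bash
python3 - <<'E'
from h import *
go(570,-64,44,-.003); print(bot.get_obs()['moment'])
p=cap('side'); print(fit(p,'case',608,-63,0.)); save(p,'s2.png',(260,140,460,270),4)
E
```

```text
t 7.75 pos [544.6 -60.6  42.6] yaw -0.003 F [-6.3 -0.8  4.8] w 91.8 | shift mm x 25.4 y -1.4 z -3.3 twist 0.0
[0.11887001 0.67312969 0.06492275]
([607.753, -64.336, -0.007], 'iou', np.float64(0.622), 'off', np.float64(11.9), 0.57)
```

View pics/s2.png

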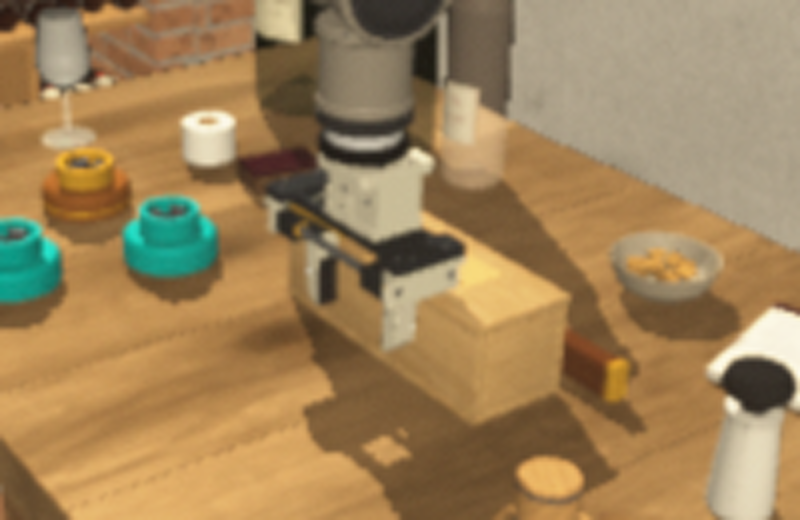

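>>> arm_command --pt "0.004 0 0 0" --pt "0.004 0 0 0" --pt "0.004 0 0 0"

```text
time: 8.15
tool_pos: [556.7, -60.9, 42.5]
tcp_rot: [-1.57, 0.002, -0.003]
contact_force: [-4.4, -0.6, 1.9]
grip_width: 91.6
```

>>> arm_command --pt "0.003 0 0 0" --pt "0.003 0 0 0"

```text
time: 8.35
tool_pos: [563.2, -60.9, 42.6]
tcp_rot: [-1.57, 0.001, -0.003]
contact_force: [-5.2, 0.2, 1.5]
grip_width: 91.7
```

>>> arm_command --pt "0.002 0 0 0" --pt "0.002 0 0 0"

```text
time: 8.55
tool_pos: [564.8, -60.7, 42.5]
tcp_rot: [-1.57, 0.007, -0.003]
contact_force: [-22.0, -1.3, 13.9]
grip_width: 91.8
```

```bash
python3 - <<'E'
from h import *
go(566,-63,44,-.003); print(bot.get_obs()['moment'])
E
```

```text
t 8.55 pos [564.8 -60.7  42.5] yaw -0.003 F [-22.   -1.3  13.9] w 91.8 | shift mm x 1.3 y -1.5 z -2.3 twist -0.0
[-0.60637336  2.45310855 -0.6354025 ]
```

>>> arm_command --pt "-0.01 0 0 0" --pt "-0.01 0 -0.002 0" --pt "0 0 0 0" --pt "0 0 0 0" --pt "0 0 0 0" --claw 255

```text
time: 9.05
tool_pos: [548.3, -63.1, 43.0]
tcp_rot: [-1.571, -0.001, -0.003]
contact_force: [1.0, -0.6, 0.0]
grip_width: 56.1
```

>>> arm_command --pt "0 0 0 0" --pt "0.008 0 0 0" --pt "0.006 0 0 0" --pt "0.002 0 0 0"

```text
time: 9.45
tool_pos: [564.8, -63.0, 42.8]
tcp_rot: [-1.571, -0.001, -0.002]
contact_force: [0.4, 0.2, -0.2]
grip_width: 24.4
```

>>> arm_command --pt "0.002 0 0 0" --pt "0.002 0 0 0" --pt "0.002 0 0 0"

```text
time: 9.75
tool_pos: [565.3, -63.1, 41.7]
tcp_rot: [-1.57, 0.01, -0.003]
contact_force: [-21.5, -4.0, 9.6]
grip_width: 2.3
```

>>> arm_command --pt "0.001 0 0 0" --pt "0.001 0 0 0" --pt "0 0 0 0"

```text
time: 10.05
tool_pos: [565.1, -63.2, 41.7]
tcp_rot: [-1.57, 0.015, -0.002]
contact_force: [-22.5, -4.7, 10.5]
grip_width: 0.5
```

>>> arm_command --pt "-0.004 0 0 0" --pt "-0.006 -0.002 0 0" --pt "-0.01 -0.03 0 0" --pt "-0.01 -0.045 0 0" --pt "0 -0.045 0 0" --claw 0

```text
time: 10.55
tool_pos: [540.3, -62.7, 165.9]
tcp_rot: [-1.57, 0.002, -0.003]
contact_force: [0.8, -0.2, -0.7]
grip_width: 36.0
```

>>> arm_command --pt "0.0 -0.03 0.04 0" --pt "0.0 0 0.045 0" --pt "0 0 0.045 0" --pt "0 0 0.045 0" --pt "0 0 0.045 0"

```text
time: 11.05
tool_pos: [542.3, 158.9, 195.4]
tcp_rot: [-1.57, -0.002, -0.003]
contact_force: [0.6, 0.9, 0.3]
grip_width: 75.5
```

```bash
python3 - <<'E'
from h import *
go(495,358,200)
p=cap('top'); print(fit(p,'case',627,-63,0.)); print(find(p,'rail'))
p2=cap('wrist'); print(find(p2,'drum'),find(p2,'drum_insert'))
a=cv2.resize(p['img'][130:220,280:420],None,fx=5,fy=5,interpolation=cv2.INTER_CUBIC); save(a,'home.png')
E
```

```text
t 11.05 pos [542.3 158.9 195.4] yaw -0.003 F [0.6 0.9 0.3] w 75.5 | shift mm x -47.8 y -4.6 z 198.9 twist -0.0
([629.354, -71.552, 0.001], 'iou', np.float64(0.883), 'off', np.float64(5.8), 0.87)
[(0.43, [715.7, -175.5, 5.0])]
[(0.8, [502.1, 200.5, 31.0]), (0.7, [488.0, 345.8, 34.7]), (0.62, [371.0, 380.3, 19.8])] [(0.87, [504.6, 200.0, 28.1]), (0.79, [383.7, 236.9, 25.4]), (0.72, [375.8, 378.1, 29.3])]
```

View pics/home.png

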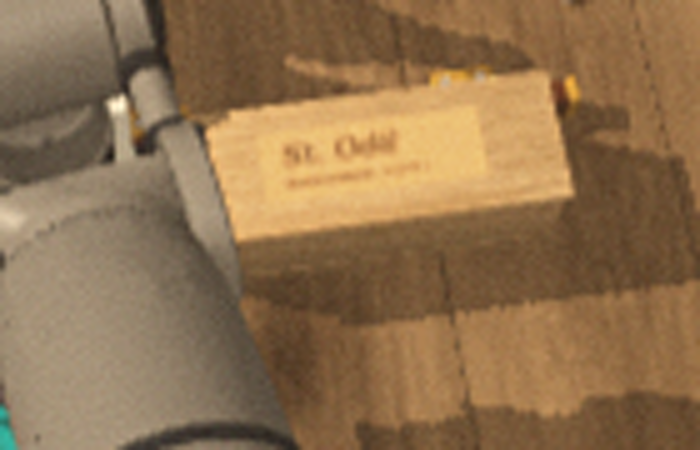

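>>> arm_command --pt "-0.005 0 0.04 0" --pt "-0.005 0 0.04 0" --pt "-0.005 0 0.04 0" --pt "-0.005 0 0.04 0" --pt "-0.005 0 0.04 0"

```text
time: 11.85
tool_pos: [518.5, 356.9, 195.0]
tcp_rot: [-1.571, -0.0, -0.005]
contact_force: [0.3, 0.5, 0.7]
grip_width: 92.0
```

```bash
python3 - <<'E'
from h import *
go(495,358,200)
p=cap('wrist'); print(find(p,'drum'),find(p,'drum_insert'));
uv=proj(p,[[490,355,46],[490,355,0]]); print(uv); np.savez('wd.npz',img=p['img'],c2w=p['c2w'],K=p['camera_matrix'])
print(fit(p,'drum',490,355))
u,v=uv[0].astype(int); save(p,'w2.png',(max(u-130,0),max(v-100,0),min(u+130,640),min(v+100,400)),3)
s=cap('side'); print(fit(s,'case',627,-63,0.),fit(s,'rail',688,-37,0.),fit(s,'pedestal',493,-354))
E
```

```text
t 11.85 pos [518.5 356.9 195. ] yaw -0.005 F [0.3 0.5 0.7] w 92.0 | shift mm x -23.5 y -5.0 z 1.0 twist -0.0
[(0.98, [370.7, 254.2, 28.1]), (0.95, [356.0, 388.1, 29.3]), (0.84, [502.8, 210.9, 32.8])] [(0.94, [370.9, 252.9, 25.9]), (0.83, [362.6, 382.5, 33.6]), (0.68, [489.9, 359.9, 35.1])]
[[317.04528265 161.75041447]
 [317.18987462 154.17036853]]
([492.869, 360.094], 'iou', np.float64(0.931), 'off', np.float64(5.3), 0.74)
([629.971, -61.515, -0.024], 'iou', np.float64(0.953), 'off', np.float64(2.9), 0.77) ([773.465, -105.943, -0.694], 'iou', np.float64(0.199), 'off', np.float64(42.4), 0.49) ([493.957, -352.245], 'iou', np.float64(0.927), 'off', np.float64(2.3), 0.95)
```

View pics/w2.png

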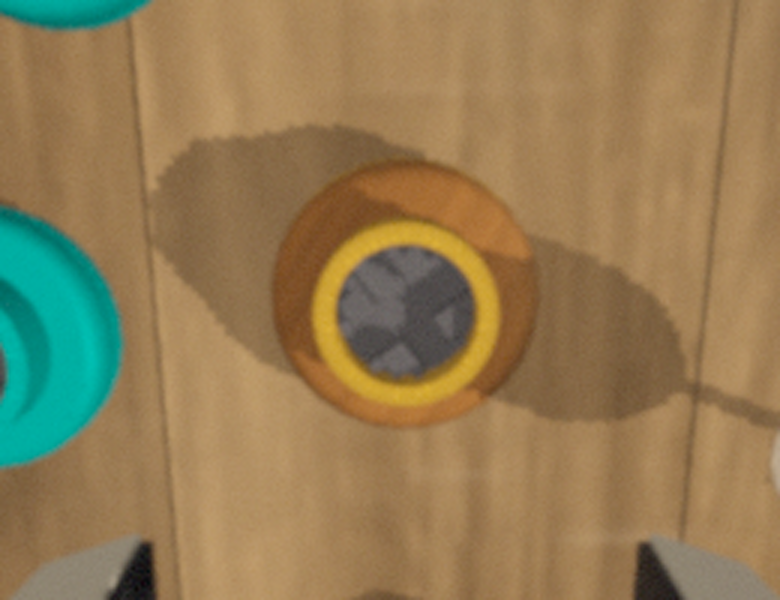

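```bash
python3 - <<'E'
from h import *
t=cap('top'); print(fit(t,'case',629,-63,0.))
z=np.load('wd.npz'); p=dict(img=z['img'],c2w=z['c2w'],camera_matrix=z['K'])
# collar brass segmentation
hsv=cv2.cvtColor(p['img'],cv2.COLOR_RGB2HSV); m=cv2.inRange(hsv,(18,140,110),(32,255,255)); m[:110]=0;m[220:]=0;m[:,:270]=0;m[:,380:]=0
c=max(cv2.findContours(m,cv2.RETR_EXTERNAL,cv2.CHAIN_APPROX_NONE)[0],key=cv2.contourArea)
e=cv2.fitEllipse(c); print('collar',e); C=unproj(p,e[0],52)[0]; print('centre',C, 'w', e[1][0]*(C[2]*0+np.linalg.norm(C-p['c2w'][:3,3]))/305)
# rectify at z=46
n=480;sc=8; g=np.mgrid[0:n,0:n]; X=np.c_[C[0]+(n/2-g[0].ravel())/sc,C[1]+(n/2-g[1].ravel())/sc,np.full(n*n,46.)]
uv=proj(p,X).astype(np.float32).reshape(n,n,2); r=cv2.remap(p['img'],uv[...,0],uv[...,1],cv2.INTER_CUBIC)
gray=cv2.cvtColor(r,cv2.COLOR_RGB2GRAY).astype(float); dx=X[:,0].reshape(n,n)-C[0]; dy=X[:,1].reshape(n,n)-C[1]
rr=np.hypot(dx,dy); S=[]
for a in np.arange(-45,45,1):
    t_=np.radians(a); u=dx*np.cos(t_)+dy*np.sin(t_); v=-dx*np.sin(t_)+dy*np.cos(t_)
    k=rr<20; i=k&((abs(u)<6.5)|(abs(v)<6.5)); S.append((gray[k&~i].mean()-gray[i].mean(),a))
print(sorted(S)[::-1][:6]); 
o=cv2.convertScaleAbs(r,alpha=1.8); a=np.radians(max(S)[1])
for b in(a,a+np.pi/2):
    for s in(-6.5,6.5):
        P=[(int(n/2-sc*(-k*np.sin(b)*0+ l*np.sin(b)+s*np.cos(b))),int(n/2-sc*(l*np.cos(b)-s*np.sin(b)))) for k,l in((0,-23),(0,23))]
        cv2.line(o,P[0],P[1],(255,0,0),1)
save(o,'rect.png')
E
```

```text
([629.014, -64.016, -0.013], 'iou', np.float64(0.962), 'off', np.float64(2.1), 0.96)
collar ((321.8081970214844, 164.7766876220703), (61.97721862792969, 62.655967712402344), 154.8575897216797)
centre [491.86733655 359.6405092   52.        ] w 60.73410057332201
[(np.float64(9.246611918718287), np.int64(35)), (np.float64(9.237108554087712), np.int64(34)), (np.float64(9.206462399627966), np.int64(36)), (np.float64(9.170294240270394), np.int64(33)), (np.float64(9.10513063610587), np.int64(37)), (np.float64(9.055447554906365), np.int64(32))]
```

View pics/rect.png

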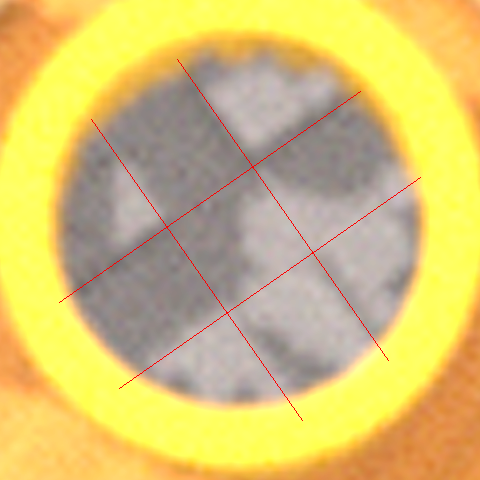

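>>> arm_command --pt "-0.0265 0 0.0027 0" --pt "0 0.04 0 0" --pt "0 0.04 0 0" --pt "0 0.035 0 0" --pt "0 0.025 0 0"

```text
time: 12.85
tool_pos: [490.6, 358.8, 52.6]
tcp_rot: [-1.572, 0.002, -0.004]
contact_force: [0.5, 0.5, 0.0]
grip_width: 91.6
```

>>> arm_command --pt "0 0.01 0 0" --pt "0 0.005 0 0" --pt "0 0 0 0"

```text
time: 13.15
tool_pos: [491.8, 359.9, 40.4]
tcp_rot: [-1.57, -0.001, -0.003]
contact_force: [-0.6, -0.1, 0.4]
grip_width: 91.9
```

>>> arm_command --pt "0 0 0 0" --pt "0 0 0 0" --pt "0 0 0 0" --pt "0 0 0 0" --pt "0 0 0 0" --claw 255

```text
time: 13.65
tool_pos: [491.4, 360.2, 40.3]
tcp_rot: [-1.57, -0.001, -0.003]
contact_force: [-0.8, 0.6, 2.9]
grip_width: 60.4
```

>>> arm_command --pt "0 -0.01 0 0" --pt "0 -0.03 0 0" --pt "0 -0.04 0 0" --pt "0 -0.04 0 0" --pt "0 -0.03 0 0"

```text
time: 14.15
tool_pos: [491.0, 359.8, 192.0]
tcp_rot: [-1.571, -0.0, -0.003]
contact_force: [0.4, 0.9, -7.4]
grip_width: 60.4
```

>>> arm_command --pt "0.005 0 -0.02 0" --pt "0.01 0 -0.033 0" --pt "0.012 0 -0.037 0" --pt "0.012 0 -0.037 0" --pt "0.012 0 -0.037 0"

```text
time: 14.65
tool_pos: [541.1, 194.2, 189.2]
tcp_rot: [-1.571, 0.002, -0.002]
contact_force: [0.2, -0.5, -6.5]
grip_width: 60.4
```

>>> arm_command --pt "0.012 0 -0.037 0" --pt "0.012 0 -0.037 0" --pt "0.012 0 -0.037 0" --pt "0.012 0 -0.037 0" --pt "0.012 0 -0.037 0"

```text
time: 15.15
tool_pos: [600.7, 9.1, 189.1]
tcp_rot: [-1.57, 0.003, -0.003]
contact_force: [-0.2, 1.9, -7.7]
grip_width: 60.0
```

>>> arm_command --pt "0.012 0 -0.034 0" --pt "0.008 0 -0.02 0" --pt "0.004 0 -0.01 0" --pt "0 0 0 0"

```text
time: 15.55
tool_pos: [625.0, -54.0, 189.2]
tcp_rot: [-1.57, 0.001, -0.004]
contact_force: [0.3, 0.7, -7.0]
grip_width: 60.3
```

```bash
python3 - <<'E'
from h import *
go(629,-63,136)
p=cap('side'); print(fit(p,'drum',629,-63,None,bot.get_obs()['tool_pos'][2]-40))
print(find(p,'drum'),bot.get_obs()['joint_positions'])
E
```

```text
t 15.55 pos [625.  -54.  189.2] yaw -0.004 F [ 0.3  0.7 -7. ] w 60.3 | shift mm x 4.0 y 53.2 z -8.9 twist -0.0
([631.998, -49.213], 'iou', np.float64(0.835), 'off', np.float64(5.8), 0.66)
[(0.72, [323.0, 362.7, 31.0]), (0.59, [350.9, 221.9, 31.3]), (0.57, [495.7, 175.8, 32.4])] [-2.05174518e-01  5.64858999e-01  1.28923942e+00  8.80952061e-04
  1.28880236e+00 -1.77496401e+00]
```

>>> arm_command --pt "0.004 0 -0.009 0" --pt "0 0.02 0 0" --pt "0 0.015 0 0" --pt "0 0.009 0 0" --pt "0 0.004 0 0"

```text
time: 16.2
tool_pos: [628.8, -62.1, 140.9]
tcp_rot: [-1.57, 0.001, -0.002]
contact_force: [0.3, 0.1, -7.9]
grip_width: 60.3
```

>>> arm_command --pt "0 0.003 0 0" --pt "0 0.002 0 0" --pt "0 0 0 0"

```text
time: 16.5
tool_pos: [629.3, -62.4, 137.1]
tcp_rot: [-1.571, -0.001, -0.003]
contact_force: [-0.7, -0.2, -7.2]
grip_width: 60.0
```

>>> arm_command --pt "0 0.001 0 0" --pt "0 0.001 0 0" --pt "0 0 0 0"

```text
time: 16.8
tool_pos: [629.1, -62.5, 134.8]
tcp_rot: [-1.571, -0.0, -0.003]
contact_force: [-0.1, -0.2, -7.6]
grip_width: 60.1
```

>>> arm_command --pt "0 0.001 0 0" --pt "0 0 0 0"

```text
time: 17.0
tool_pos: [629.3, -62.5, 134.2]
tcp_rot: [-1.571, -0.001, -0.003]
contact_force: [-1.3, -0.2, -4.4]
grip_width: 60.2
```

>>> arm_command --pt "0 0.0005 0 0" --pt "0 0 0 0"

```text
time: 17.2
tool_pos: [629.3, -62.5, 134.1]
tcp_rot: [-1.571, -0.001, -0.003]
contact_force: [-3.3, 0.7, 0.7]
grip_width: 60.0
```

>>> arm_command --pt "0 0 0 0" --pt "0 0 0 0" --pt "0 0 0 0" --pt "0 -0.005 0 0" --pt "0 -0.02 0 0" --claw 0

```text
time: 17.7
tool_pos: [628.1, -62.2, 156.8]
tcp_rot: [-1.57, 0.004, -0.003]
contact_force: [0.1, -0.1, -0.1]
grip_width: 91.1
```

>>> arm_command --pt "0.0 -0.03 0 0" --pt "0.0 -0.03 0 0" --pt "0.028 -0.01 0 0" --pt "0 0 0 0"

```text
time: 18.1
tool_pos: [659.9, -62.8, 231.0]
tcp_rot: [-1.572, -0.007, -0.002]
contact_force: [0.3, 0.8, -0.0]
grip_width: 91.7
```

```bash
cat > slot.py <<'E'
from h import *
def slot(p,x,y,zt,fn=None,r=45):
    uv=proj(p,[[x,y,zt+6]])[0]; hsv=cv2.cvtColor(p['img'],cv2.COLOR_RGB2HSV); m=cv2.inRange(hsv,(18,140,110),(32,255,255))
    k=np.zeros_like(m); cv2.circle(k,tuple(uv.astype(int)),r,255,-1); m&=k
    c=max(cv2.findContours(m,cv2.RETR_EXTERNAL,cv2.CHAIN_APPROX_NONE)[0],key=cv2.contourArea); e=cv2.fitEllipse(c); C=unproj(p,e[0],zt+6)[0]
    print('collar',np.round(C,1),'dia',np.array(e[1])*np.linalg.norm(C-p['c2w'][:3,3])/305)
    n=480;sc=8; g=np.mgrid[0:n,0:n]; X=np.c_[C[0]+(n/2-g[0].ravel())/sc,C[1]+(n/2-g[1].ravel())/sc,np.full(n*n,zt)]
    q=proj(p,X).astype(np.float32).reshape(n,n,2); im=cv2.remap(p['img'],q[...,0],q[...,1],cv2.INTER_CUBIC)
    gray=cv2.cvtColor(im,cv2.COLOR_RGB2GRAY).astype(float); dx=X[:,0].reshape(n,n)-C[0]; dy=X[:,1].reshape(n,n)-C[1]; rr=np.hypot(dx,dy); S=[]
    for a in np.arange(-45,45,1):
        t=np.radians(a); u=dx*np.cos(t)+dy*np.sin(t); v=-dx*np.sin(t)+dy*np.cos(t); k=rr<20; i=k&((abs(u)<6.5)|(abs(v)<6.5)); S.append((round(gray[k&~i].mean()-gray[i].mean(),2),int(a)))
    print(sorted(S)[::-1][:5]); 
    if fn: save(cv2.convertScaleAbs(im,alpha=1.6),fn)
E
python3 - <<'E'
from slot import *
go(629,-63,136)
p=cap('wrist'); print(fit(p,'drum',629,-63,None,94)); slot(p,629,-63,140,'rect2.png',60)
s=cap('side'); print(fit(s,'case',629,-63,0.),fit(s,'drum',629,-63,None,94),fit(s,'pedestal',493,-354))
save(s,'s3.png',(260,120,460,300),4)
E
```

```text
t 18.1 pos [659.9 -62.8 231. ] yaw -0.002 F [ 0.3  0.8 -0. ] w 91.7 | shift mm x -30.9 y 95.0 z -0.3 twist -0.0
([630.19, -63.067], 'iou', np.float64(0.939), 'off', np.float64(5.4), 0.66)
collar [629.3 -63.5 146. ] dia [60.30464954 60.77801334]
[(np.float64(8.16), 37), (np.float64(8.16), 36), (np.float64(8.14), 35), (np.float64(8.13), 38), (np.float64(8.1), 34)]
([631.072, -62.239, -0.007], 'iou', np.float64(0.849), 'off', np.float64(3.9), 0.8) ([635.303, -60.298], 'iou', np.float64(0.935), 'off', np.float64(4.9), 0.93) ([493.519, -351.964], 'iou', np.float64(0.936), 'off', np.float64(2.3), 0.65)
```

>>> arm_command --pt "-0.018 0 -0.035 0" --pt "-0.018 0 -0.035 0" --pt "-0.018 0 -0.036 0" --pt "-0.018 0 -0.036 0" --pt "-0.018 0 -0.037 0"

```text
time: 18.9
tool_pos: [565.3, -242.3, 228.1]
tcp_rot: [-1.57, 0.001, -0.002]
contact_force: [0.2, 0.1, 0.9]
grip_width: 91.7
```

>>> arm_command --pt "-0.018 0 -0.036 0" --pt "-0.018 0 -0.036 0" --pt "-0.016 0.01 -0.04 0" --pt "0 0.02 0 0" --pt "0 0 0 0"

```text
time: 19.4
tool_pos: [512.1, -353.1, 195.3]
tcp_rot: [-1.567, 0.004, -0.005]
contact_force: [-0.2, 0.3, -0.5]
grip_width: 91.9
```

```bash
python3 - <<'E'
from h import *
go(493,-354,60)
p=cap('wrist'); print(fit(p,'pedestal',493,-354),find(p,'pedestal'),find(p,'pedestal_neck')); print(bot.get_obs()['joint_positions'])
np.savez('wp.npz',img=p['img'],c2w=p['c2w'],K=p['camera_matrix'])
w=cv2.resize(p['img'][80:260,210:430],None,fx=2.2,fy=2.2,interpolation=cv2.INTER_CUBIC)
s=cap('side'); u,v=proj(s,[[493,-354,20]])[0].astype(int); print(u,v)
k=cv2.resize(s['img'][v-35:v+25,u-35:u+35],(462,396),interpolation=cv2.INTER_CUBIC)
o=np.zeros((396,484+0,3),np.uint8); o=np.hstack([w[:396,:400],k[:,40:440]]); save(o,'ped.png')
E
```

```text
t 19.4 pos [ 512.1 -353.1  195.3] yaw -0.005 F [-0.2  0.3 -0.5] w 91.9 | shift mm x -19.1 y 135.3 z -1.0 twist -0.0
([490.548, -353.806], 'iou', np.float64(0.96), 'off', np.float64(7.1), 0.76) [(0.77, [483.6, -353.4, 26.3])] [(0.65, [486.3, -355.1, 30.7])]
[-7.22946561e-01  5.51094854e-01  1.28606407e+00  2.69593911e-04
  1.30323323e+00 -2.29249906e+00]
396 273
```

View pics/ped.png

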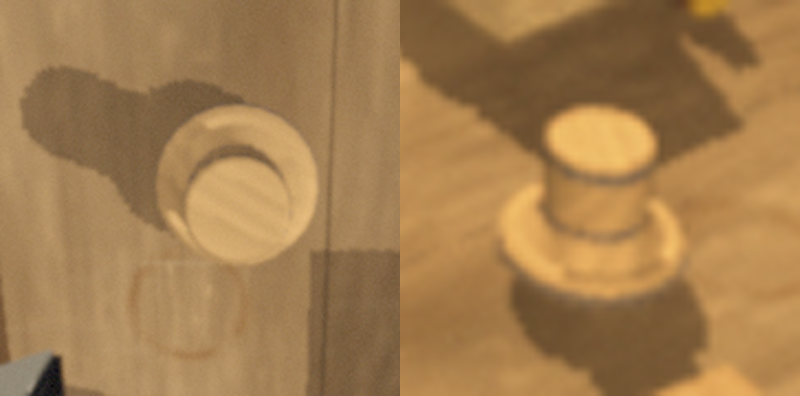

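```bash
python3 - <<'E'
from h import *
z=np.load('wp.npz'); p=dict(img=z['img'],c2w=z['c2w'],camera_matrix=z['K'])
print(unproj(p,[319.1,174.5],72), unproj(p,[210+238/2.2,80+185/2.2],24))
go(490.5,-353.8,41,0)
E
```

```text
[[ 490.02847885 -352.55811187   72.        ]] [[ 489.55165692 -353.19232724   24.        ]]
t 19.65 pos [ 515.1 -352.5  199.4] yaw -0.001 F [-0.1 -0.3 -0.6] w 91.6 | shift mm x -24.6 y 158.4 z -1.3 twist -0.1
```

>>> arm_command --pt "-0.0215 0.005 -0.001 0" --pt "0 0.035 0 0" --pt "0 0.035 0 0" --pt "0 0.03 0 0" --pt "0 0.0 0 0"

```text
time: 20.15
tool_pos: [491.5, -351.8, 90.0]
tcp_rot: [-1.566, 0.005, -0.001]
contact_force: [1.4, 0.9, 0.5]
grip_width: 91.8
```

>>> arm_command --pt "-0.001 0.02 -0.001 0" --pt "0 0.018 0 0" --pt "0 0.01 0 0" --pt "0 0.001 0 0" --pt "0 0 0 0"

```text
time: 20.65
tool_pos: [492.6, -355.4, 45.5]
tcp_rot: [-1.572, -0.001, -0.002]
contact_force: [-0.1, 0.1, -0.0]
grip_width: 91.9
```

>>> arm_command --pt "0 0 0 0" --pt "0 0 0 0" --pt "0 0 0 0" --pt "0 0 0 0" --pt "0 0 0 0" --claw 255

```text
time: 21.15
tool_pos: [491.9, -355.1, 44.4]
tcp_rot: [-1.571, -0.0, -0.003]
contact_force: [1.1, 0.7, -0.1]
grip_width: 56.7
```

>>> arm_command --pt "0 0 0 0" --pt "0 0 0 0" --pt "0 0 0 0"

```text
time: 21.45
tool_pos: [491.8, -354.8, 44.3]
tcp_rot: [-1.57, 0.0, -0.003]
contact_force: [-0.3, 1.1, 1.3]
grip_width: 45.4
```

>>> arm_command --pt "0 -0.02 0 0" --pt "0 -0.04 0 0" --pt "0 -0.045 0 0" --pt "0 -0.045 0 0" --pt "0 -0.03 0 0"

```text
time: 21.95
tool_pos: [492.1, -355.5, 227.1]
tcp_rot: [-1.573, -0.002, -0.003]
contact_force: [1.0, 0.5, -4.6]
grip_width: 45.3
```

>>> arm_command --pt "0.01 0 0.02 0" --pt "0.015 0 0.033 0" --pt "0.018 0 0.037 0" --pt "0.018 0 0.037 0" --pt "0.018 0 0.037 0"

```text
time: 22.45
tool_pos: [571.3, -189.9, 223.3]
tcp_rot: [-1.57, 0.002, -0.003]
contact_force: [0.8, -0.6, -4.7]
grip_width: 45.4
```

>>> arm_command --pt "0.018 0 0.037 0" --pt "0.018 0 0.037 0" --pt "0.014 0 0.03 0" --pt "0.008 0 0.018 0" --pt "0 0 0 0"

```text
time: 22.95
tool_pos: [630.0, -66.5, 222.9]
tcp_rot: [-1.569, 0.002, 0.001]
contact_force: [-1.1, -0.6, -4.0]
grip_width: 45.4
```

```bash
python3 - <<'E'
from h import *
go(630.8,-63.3,194,0)
s=cap('side'); z=bot.get_obs()['tool_pos'][2]-44.3
print(fit(s,'drum',629,-63,None,94),fit(s,'pedestal',629,-63,None,z)); go(630.8,-63.3,194,0)
E
```

```text
t 22.95 pos [630.  -66.5 222.9] yaw 0.001 F [-1.1 -0.6 -4. ] w 45.4 | shift mm x 0.8 y 28.9 z 3.2 twist 0.1
([633.005, -60.565], 'iou', np.float64(0.905), 'off', np.float64(4.9), 0.67) ([629.305, -66.874], 'iou', np.float64(0.798), 'off', np.float64(2.7), 0.53)
t 23.1 pos [629.1 -70.1 223.5] yaw -0.003 F [-0.2 -0.4 -4. ] w 45.7 | shift mm x 1.7 y 29.5 z 6.8 twist -0.2
```

>>> arm_command --pt "0.0017 0 0.0068 4" --pt "0 0.01 0 4" --pt "0 0.012 0 0" --pt "0 0.008 0 0" --pt "0 0 0 0"

```text
time: 23.6
tool_pos: [630.2, -63.2, 192.3]
tcp_rot: [-1.571, 0.004, -0.142]
contact_force: [-0.4, -0.4, -4.8]
grip_width: 45.4
```

>>> arm_command --pt "0 0.003 0 0" --pt "0 0.002 0 0" --pt "0 0.002 0 0" --pt "0 0 0 0"

```text
time: 24.0
tool_pos: [631.3, -62.6, 187.2]
tcp_rot: [-1.571, 0.0, -0.142]
contact_force: [-0.2, -0.1, -5.0]
grip_width: 45.3
```

>>> arm_command --pt "-0.0004 0.001 -0.0008 0" --pt "0 0.001 0 0" --pt "0 0.001 0 0" --pt "0 0 0 0"

```text
time: 24.4
tool_pos: [630.8, -63.4, 184.2]
tcp_rot: [-1.571, 0.0, -0.142]
contact_force: [-0.9, 0.1, -4.7]
grip_width: 45.5
```

>>> arm_command --pt "0 0.001 0 0" --pt "0 0.001 0 0" --pt "0 0 0 0"

```text
time: 24.7
tool_pos: [631.1, -63.4, 183.8]
tcp_rot: [-1.571, -0.002, -0.142]
contact_force: [-2.9, 0.2, 4.4]
grip_width: 45.5
```

>>> arm_command --pt "0 0 0 2.5" --pt "0 0 0 2.5" --pt "0 0 0 2.5" --pt "0 0 0 2.5"

```text
time: 25.1
tool_pos: [630.9, -63.4, 182.2]
tcp_rot: [-1.571, -0.0, -0.319]
contact_force: [0.7, -0.3, -4.0]
grip_width: 45.8
```

>>> arm_command --pt "0 0.0015 0 0" --pt "0 0.0015 0 0" --pt "0 0 0 0"

```text
time: 25.4
tool_pos: [630.6, -63.3, 178.7]
tcp_rot: [-1.571, 0.001, -0.316]
contact_force: [0.0, -0.1, -3.6]
grip_width: 45.4
```

>>> arm_command --pt "0 0.001 0 0" --pt "0 0.001 0 0" --pt "0 0 0 0"

```text
time: 25.7
tool_pos: [630.8, -63.4, 177.1]
tcp_rot: [-1.571, 0.0, -0.317]
contact_force: [-0.3, -0.6, -4.8]
grip_width: 45.3
```

>>> arm_command --pt "0 0.001 0 0" --pt "0 0.0005 0 0" --pt "0 0 0 0"

```text
time: 26.0
tool_pos: [630.9, -63.4, 176.2]
tcp_rot: [-1.571, -0.001, -0.317]
contact_force: [-0.3, 0.1, -1.4]
grip_width: 44.9
```

>>> arm_command --pt "0 0.0007 0 0" --pt "0 0 0 0"

```text
time: 26.2
tool_pos: [631.0, -63.4, 176.2]
tcp_rot: [-1.571, -0.001, -0.317]
contact_force: [-3.6, 0.6, 5.4]
grip_width: 45.3
```

>>> arm_command --pt "0 -0.0005 0 0" --pt "0 0 0 0" --pt "0 0 0 0" --pt "0 0 0 0" --pt "0 0 0 0" --claw 0

```text
time: 26.7
tool_pos: [630.8, -63.4, 175.4]
tcp_rot: [-1.571, 0.0, -0.317]
contact_force: [0.8, -0.4, -0.3]
grip_width: 80.5
```

>>> arm_command --pt "0 -0.01 0 0" --pt "0 -0.03 0 0" --pt "0 -0.04 0 0" --pt "0 -0.04 0 0" --pt "-0.04 0 0 0"

```text
time: 27.2
tool_pos: [598.9, -53.0, 303.4]
tcp_rot: [-1.569, -0.018, -0.318]
contact_force: [-0.2, 0.2, -0.4]
grip_width: 91.7
```

>>> arm_command --pt "-0.02 0 0.04 0" --pt "-0.02 0 0.04 0" --pt "-0.02 0 0.04 0" --pt "-0.02 0 0.04 0" --pt "0 0 0 0"

```text
time: 27.7
tool_pos: [565.5, 131.1, 296.7]
tcp_rot: [-1.568, -0.0, -0.311]
contact_force: [-0.1, -0.9, -0.0]
grip_width: 91.9
```

```bash
python3 - <<'E'
from h import *
go(630,-63,300)
s=cap('side'); t=cap('top')
for p in(s,t): print(fit(p,'pedestal',629,-63,None,132),fit(p,'drum',629,-63,None,94),fit(p,'case',629,-63,0.))
for n in ['label_roll','vacuum_pump','tasting_glass_0','slate_wiper','funnel']: print(n,find(t,n,1))
a=cv2.resize(s['img'][90:280,270:470],(420,400),interpolation=cv2.INTER_CUBIC); b=cv2.resize(t['img'][100:220,270:400],(380,400),interpolation=cv2.INTER_CUBIC)
save(np.hstack([a,b]),'end.png')
E
```

```text
t 27.7 pos [565.5 131.1 296.7] yaw -0.311 F [-0.1 -0.9 -0. ] w 91.9 | shift mm x 120.8 y -3.3 z -165.0 twist -0.0
([635.406, -60.387], 'iou', np.float64(0.897), 'off', np.float64(1.3), 0.55) ([636.933, -58.771], 'iou', np.float64(0.655), 'off', np.float64(7.4), 0.68) ([629.151, -63.056, -0.001], 'iou', np.float64(0.835), 'off', np.float64(3.9), 0.61)
([634.299, -62.682], 'iou', np.float64(0.874), 'off', np.float64(1.1), 0.9) ([631.846, -64.057], 'iou', np.float64(0.322), 'off', np.float64(9.3), 0.6) ([629.699, -77.243, -0.001], 'iou', np.float64(0.488), 'off', np.float64(16.5), 0.8)
label_roll [(0.77, [669.0, 403.6, 45.0])]
vacuum_pump [(0.66, [696.6, 289.4, 27.4])]
tasting_glass_0 [(0.84, [553.2, 539.0, 99.8])]
slate_wiper [(0.83, [697.2, 290.2, 23.2])]
funnel [(0.78, [399.7, 539.9, 21.4])]
```

View pics/end.png

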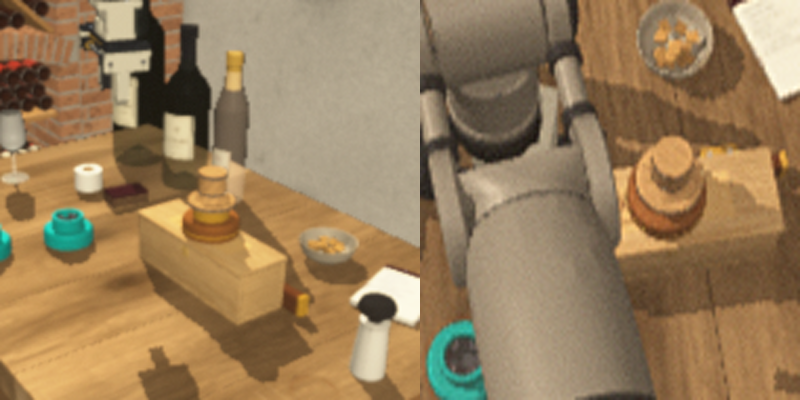

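>>> arm_command --pt "0 -0.01 0 -6" --pt "0 -0.01 0 -6" --pt "0 -0.01 0 -5.8" --pt "0.01 0 -0.04 0" --pt "0.01 0 -0.04 0"

```text
time: 28.85
tool_pos: [586.3, 45.9, 326.2]
tcp_rot: [-1.571, -0.001, -0.003]
contact_force: [1.2, 0.5, 0.0]
grip_width: 92.0
```

>>> arm_command --pt "0.03 0 -0.04 0" --pt "0.03 0 -0.04 0" --pt "0.03 0 -0.01 0" --pt "0.03 0 0 0" --pt "0 0 0 0"

```text
time: 29.35
tool_pos: [707.8, -45.9, 322.0]
tcp_rot: [-1.57, 0.003, -0.007]
contact_force: [-0.3, 0.8, -1.5]
grip_width: 91.4
```

>>> arm_command --pt "0.02 0 0 0" --pt "0.01 0 0 0" --pt "0 0 0 0" --pt "0 0 0 0"

```text
time: 29.75
tool_pos: [735.0, -44.7, 325.7]
tcp_rot: [-1.571, 0.0, -0.006]
contact_force: [0.2, -1.0, 0.1]
grip_width: 91.8
```

```bash
python3 - <<'E'
from h import *
go(735,-40,330,0)
p=cap('wrist'); np.savez('we.npz',img=p['img'],c2w=p['c2w'],K=p['camera_matrix'])
# rectify on z=36 plane: x 640..730, y 180..-260
sc=1.8; W=int(440*sc); H=int(110*3)
g=np.mgrid[0:H,0:W]; X=np.c_[630+g[0].ravel()/3,-260+g[1].ravel()/sc,np.full(H*W,36.)]
q=proj(p,X).astype(np.float32).reshape(H,W,2); im=cv2.remap(p['img'],q[...,0],q[...,1],cv2.INTER_CUBIC); save(im,'gap.png')
E
```

```text
t 29.75 pos [735.  -44.7 325.7] yaw -0.006 F [ 0.2 -1.   0.1] w 91.8 | shift mm x -0.0 y -4.3 z 4.7 twist -0.3
```

View pics/gap.png

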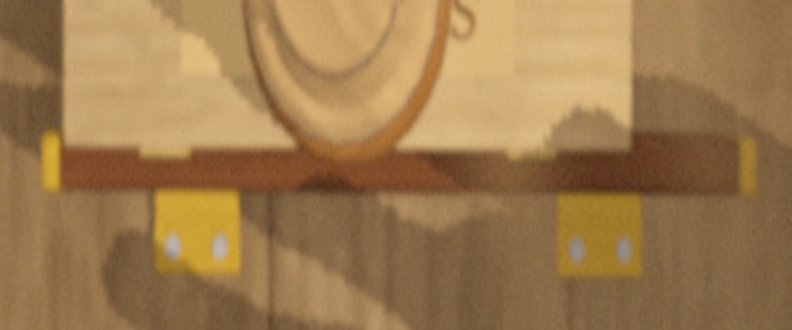

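The view from behind shows the lid edge overlapping the rail evenly, at rows 150 and 152 against the rail front at row 133. The case lies inside both rail ends, at columns 63 to 632 against 43 to 757. I'm handing in.

```bash
python3 - <<'E'
from h import *
o=bot.get_obs(); print(o['time'],o['contact_force']); print(job.close_job())
E
```

```text
29.8 [ 0.42417971 -0.88241071  0.04556214]
the job is handed in; nothing more can be done
None
```

The stand is built and was handed in at 29.8 s, with the gripper open and clear above it.

- **Case:** I slid it along the counter, turned it parallel to the rail, and pushed it home. It stopped firmly against the rail at about 22 N, first with the open fingers and then with a central push. From above, the lid edge runs parallel to the rail within about 1 mm, and the case sits well inside both rail ends.
- **Drum:** It stands upright in the middle of the lid. The wrist camera put it at (629, -63), and my best estimate of the lid's centre is the same spot.
- **Pedestal:** The key dropped in after about 10° of turning under light pressure. It came to rest 8 mm lower, at tool height 176.2 mm against the 176.3 mm expected, and stayed upright after I let go.

**Checks that disagreed or failed:**
- **Case against the rail:** My estimate from the last picture left up to about 2 mm between the case and the rail. That is within the camera's calibration error, so I went by the firm stop.
- **Side and top camera fits:** They put the pedestal 5–6 mm further back than the wrist camera and the tool did. The side camera did the same for the drum, so I trusted the wrist and tool.
- **Vacuum pump:** The final check mistook the slate wiper for it. The final side picture still shows the pump standing near the case, but I did not measure its position. The label roll, glass, funnel and wiper were within about 3 mm of where they started.

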